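# Check a base slab with the try square and hang the square up

### The job

Check the marble slab's corner with the try square: lay the square on the desk, its stock's inner face flush along the slab's front edge (facing the robot), the blade over the slab and its outer side level with the slab's left side, and hold it there for a second. Then hang it by its eye on the sloping board's peg, blade up the slope, stock flat on the board. Leave the slab where it is and knock over neither standing crystal.

Things in the scene. Friction and masses are not known exactly. Their poses are not given: they have to be found in the camera images.
- square: L-shaped metal try square, loose, 0.36 kg. Thick aluminium stock 30 (x) x 120 (y) x 36 mm (z), on which it balances; steel blade from x = 15 to 125, y = 24 to 60, z = 16 to 20 mm, hovering when the stock lies flat. Origin: centre of the stock's underside. Grip the stock across its 30 mm at mid-length, fingertips over 15 mm above its underside, else they meet the slab
- square_eye (a point): centre of the round eye, an 18 mm hole through the blade along z, at x = 110, y = 42, z = 18 mm of the square
- square_heel (a point): point on the stock's inner face (the face the blade stands out of, x = +15 mm) at y = +55, z = 8 mm of the square, under the blade
- square_toe (a point): point on the same inner face at the stock's other end, y = -55, z = 8 mm of the square
- slab: flat marble slab lying loose on the desk, 120 (x) x 160 (y) x 14 mm, 0.85 kg. Origin: centre of its underside. Its front edge is the face at x = -60 mm, its left side the face at y = +80 mm; the blade passes over it with 2 mm to spare
- rest_board: sloping board of a fixed wooden tool rest, 190 (x, up the slope) x 150 (y) x 12 mm thick, inclined 40 degrees, low end towards the robot. Origin: centre of its upper face, 85 mm above the desk; x points up the slope, z square out of the board. A lip along the low end rises 6 mm above the board
- rest_peg (a point): foot of the dark steel peg, on the board's upper face at x = 65, y = 42 mm of the board. The peg stands square to the board, 11 mm in diameter, 41 mm long, tapered over its last 7 mm, with a collar 22 mm wide and 3 mm high round its foot. On a hung square, whose stock lies flat on the board, the blade is 16 to 20 mm above the board
- crystal_clear: clear crystal point standing upright at the back, 40 x 34 x 140 mm; origin at the centre of its foot, z up. Not to be knocked over
- crystal_smoky: brown crystal point standing upright at the back, 36 x 32 x 100 mm; origin at the centre of its foot, z up. Not to be knocked over

How it is judged (in metres and radians):
On the way:
1. the square lies flat, both stock ends within 1.5 mm of the slab's front edge, blade over the slab and its outer side within 8 mm of the slab's left side, at rest for half a second (x of square_heel in the frame of slab between -0.0615 and -0.057 m and x of square_toe in the frame of slab between -0.0615 and -0.057 m and y of square_heel in the frame of slab between 0.067 and 0.083 m and y of square_toe in the frame of slab below 0 m and z of each of square_heel, square_toe in the frame of slab below 0.0125 m and angle between square's own z axis and vertical below 0.05 rad and linear speed of square below 0.02 m/s), for 0.5 s.
At the end, for the whole second after the job is handed in: The square hangs at rest: peg through its eye (eye centre within 8 mm of the peg's axis along and across the slope, 8 to 26 mm above the board), parallel to the board within 0.12 rad, stock below the peg; the slab within 20 mm of its start, both crystal points upright (0.4 rad) (x of square_eye in the frame of rest_board between 0.057 and 0.073 m and y of square_eye in the frame of rest_board between 0.034 and 0.05 m and z of square_eye in the frame of rest_board between 0.008 and 0.026 m and angle between the z axis of square and the z axis of rest_board, either way round below 0.12 rad and x of square in the frame of rest_board below -0.02 m and linear speed of square below 0.01 m/s and angular speed of square below 0.1 rad/s and distance of slab from where it was at the start of the episode below 0.02 m and angle between each of crystal_clear, crystal_smoky's own z axis and vertical below 0.4 rad); the robot touches nothing.
It fails at once if the slab is pushed more than 20 mm from its place (distance of slab from where it was at the start of the episode above 0.02 m).
It fails at once if a crystal point is knocked over (angle between any of crystal_clear, crystal_smoky's own z axis and vertical above 0.6 rad).
It also fails if it takes over 54 s, if anything falls off the work surface, if the arm or the gripper's body presses on something with over 40 N, if the wrist force passes 120 N, or if a joint passes its speed limit or range.

### The arm

A 6-joint arm with a two-finger parallel gripper is mounted at the origin on a cart in front of the work surface, level with it; the furniture and walls round the work are solid. World frame = base frame: x ahead of the robot, y to its left, z up, the work surface at z = 0. Lengths are in mm, angles in rad, forces in N, time in s.
With the tool pointing down it reaches from about 300 to 775 mm from the base axis. Payload 14.6 kg.
Tool frame: the origin (TCP) lies at the very end of the fingers, on their centre line; the grasp point (between the pads) lies 19 mm behind it; z points along the fingers, y is the line along which they close (so a half turn about z gives the same grasp; the last joint's range is limited). The gripper opens to 94 mm and grips with 3 to 60 N. Pads are 16 mm wide; open, the fingers measure 119 mm over their backs; the gripper's body (75 mm by 177 mm) begins 78 mm behind the grasp point.
Start: joints at [-1.386, 0.3, 1.521, -0, 1.321, -0.067], TCP at [137.025, -532.648, 205.446] pointing down, gripper open.
Joint ranges: [-3.03, 3.03], [-0.79, 2.21], [0.23, 2.52], [-1.04, 4.18], [0, 3.07], [-2.55, 2.55]. Speed limits (rad/s): [2.22, 2.22, 2.57, 3.14, 3.14, 3.14].

### API

Orientations are given as [roll, pitch, yaw] about the fixed x, y, z axes, in that order (R = Rz(yaw) Ry(pitch) Rx(roll)).
In Python, from cell import manip gives the robot as it stands.
- The arm moves only by the tool servo_tool, never from a script. Its argument "rows" is a list of rows, each a list of 7 numbers: the turn, a rotation vector about the world's x, y, z in degrees, then the shift along the world's x, y, z in mm, then the closure, from 0 (fully open) to 1 (shut). In form: [[rx, ry, rz, dx, dy, dz, fingers], ...]. A call has 1 to 20 rows; each row shifts and turns the commanded pose from where the row before left it; what a row does not reach is not made up. A row lasts 1/8 s, in which the tool goes at most 62.5 mm and 10.7 degrees, less where a joint would pass 70% of its speed; a pose out of reach is approached as far as the arm can. A call with a gripper value outside its range is refused whole. The fingers move at their own pace and stop on an object; "grip_force" is the grip in N (left out, the last holds). Time passes only in rows, so rows that do not move let the fingers close. It gives the time, the measured TCP pose, the force, the opening and the grip force at its end, in the units of the state.
- manip.read_state(): the state, without advancing time (a new reading comes with each control period).
- manip.camera(name): name is "scene" or "top" or "wrist"; returns the picture (420x560x3 uint8, red, green, blue); there is no depth.
- manip.camera_info(name): a dict with "fx", "fy", "cx", "cy" (pixels), "D" ([k1, k2, p1, p2, k3] as OpenCV has them; the pictures are not rectified), "position" and "rotation" of the camera in the world; the wrist camera has in their place "T_tool_cam" (4x4, takes a point from camera to tool coordinates, whose origin is the TCP and whose axes are the flange's). Camera axes: x right, y down, z forward; pixel columns grow to the right and rows downward; lengths in mm; the calibration is good to about 2 mm. A picture is of the moment at which its call begins: read the wrist's pose just before it. camera_info takes no time and is no camera call.
- manip.sign_off(): hands the job in; it is judged then, once.
The state is a dict: "clock": time; "joints": joint angles; "qd": joint speeds; "effort": joint torques, N m; "eef_pos": TCP position; "eef_rot": TCP orientation; "wrist_force": force on the tool from outside, world axes, zero at the start; "moment": the same for the moment, N m; "finger_gap": finger opening in mm; "finger_force": force on a finger pad.
Only numpy, scipy, OpenCV 4.12 (cv2) and the standard library are available. Lean on these libraries where they do the work, as an engineer would, in place of code of your own. Each camera call takes 0.05 s, during which the arm holds its last target. There are 200 camera calls.

## Working session

There is one attempt and no reset: what is moved stays moved. The work goes in short steps, Python scripts to look and compute and a tool call to move; the robot and the scene stay as the last step left them, time stands still between calls to the robot, and variables do not carry over. Pictures are saved under pics/ and viewed, at most 10 in all, crops included, and the job is handed in when it is done.

Besides the shell and the picture viewer there is one more tool, called after "Call:" as a command line: name --pt "numbers of a row" for each row, then --argument value for the rest. servo_tool: Moves the arm, as the interface text tells. Its arguments: {"type":"object","properties":{"rows":{"type":"array","items":{"type":"array","items":{"type":"number"}}},"grip_force":{"type":"number"}},"required":["rows"]}

```bash
ls; mkdir -p pics; python3 - <<'E'
from cell import manip
import cv2,numpy as np
print(manip.read_state())
for n in("scene","top","wrist"):
    im=manip.camera(n); cv2.imwrite(f"pics/{n}0.png",im[:,:,::-1]); print(n,manip.camera_info(n))
E
```

```text
pics
{'clock': 0.0, 'joints': array([-1.38559525e+00,  3.00489140e-01,  1.52159077e+00, -2.84897501e-05,
        1.32070931e+00, -6.65928637e-02]), 'qd': array([-6.50334044e-04, -8.38778816e-04, -4.61710892e-04,  1.11519134e-03,
       -1.24810407e-03, -2.78458469e-05]), 'effort': array([ 2.23850970e-03, -5.31804907e+01, -3.52735376e+01,  7.09088054e-02,
        2.43287114e-02, -1.07484975e-04]), 'eef_pos': array([ 136.97172795, -532.39197113,  204.87234049]), 'eef_rot': array([-3.14039690e+00, -5.20900201e-05,  2.51800973e-01]), 'wrist_force': array([ 0.42577809, -0.81671247,  0.29372885]), 'moment': array([-0.00509   ,  0.08994813, -0.06047745]), 'finger_force': 0.0, 'finger_gap': 93.73675917857072}
scene {'fx': 532.6054219333522, 'fy': 532.6054219333522, 'cx': 276.73337993101455, 'cy': 212.77119982823382, 'D': array([-0.16358692,  0.        ,  0.        ,  0.        ,  0.        ]), 'position': array([ 10.35425115, 810.42305878, 710.34764905]), 'rotation': array([-2.12196328,  0.00650526, -2.50533493])}
top {'fx': 425.0656469426826, 'fy': 425.0656469426826, 'cx': 280.7016338863052, 'cy': 208.6403720070142, 'D': array([0.02891211, 0.        , 0.        , 0.        , 0.        ]), 'position': array([3.52810286e+02, 1.52014811e-01, 1.05723699e+03]), 'rotation': array([-2.89691683e+00,  2.13953234e-03, -1.54162420e+00])}
wrist {'fx': 304.4502038042693, 'fy': 304.4502038042693, 'cx': 276.46142232165494, 'cy': 210.04209330683491, 'D': array([-0.00997484,  0.        ,  0.        ,  0.        ,  0.        ]), 'T_tool_cam': array([[ 3.78664526e-04, -9.71565604e-01, -2.36770213e-01,
         6.62852462e+01],
       [ 9.99999895e-01,  4.28715109e-04, -1.59903420e-04,
         3.19675289e-01],
       [ 2.56863631e-04, -2.36770128e-01,  9.71565665e-01,
        -1.77936004e+02],
       [ 0.00000000e+00,  0.00000000e+00,  0.00000000e+00,
         1.00000000e+00]])}
```

View pics/top0.png

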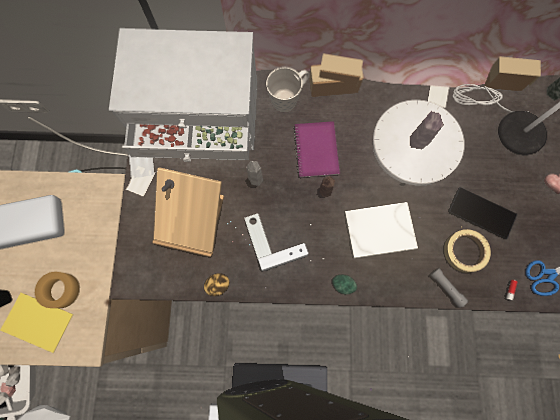

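View pics/scene0.png

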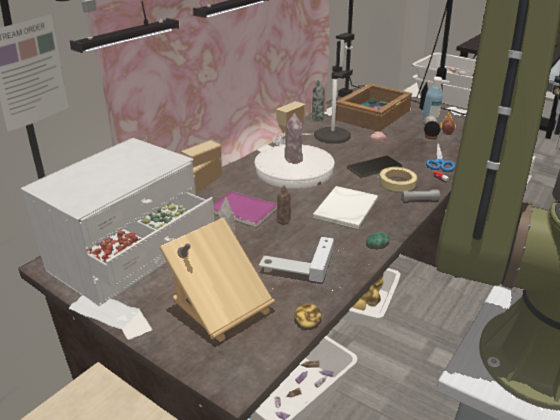

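The top view shows the slab at (345–418, 203–256), the square with its stock at (262–307, 245–270) and its eye near (251, 219). The board is at (153–222, 168–255) with the peg near (167, 186). The scene view agrees with this. The clear crystal stands at about (254, 180) and the smoky one at (325, 187).

```bash
cat > h.py <<'E'
from cell import manip
import cv2,numpy as np
from scipy.spatial.transform import Rotation as Ro
def cam(n,st=None):
    c=manip.camera_info(n); K=np.array([[c['fx'],0,c['cx']],[0,c['fy'],c['cy']],[0,0,1]])
    if n=='wrist':
        T=np.eye(4); T[:3,:3]=Ro.from_euler('xyz',st['eef_rot']).as_matrix(); T[:3,3]=st['eef_pos']
        T=T@c['T_tool_cam']; return K,c['D'],T[:3,:3],T[:3,3]
    return K,c['D'],Ro.from_euler('xyz',c['rotation']).as_matrix(),c['position']
def rays(C,uv):
    K,D,R,p=C
    u=cv2.undistortPoints(np.array(uv,float).reshape(-1,1,2),K,D).reshape(-1,2)
    d=np.c_[u,np.ones(len(u))]@R.T
    return p,d/np.linalg.norm(d,axis=1)[:,None]
def onplane(C,uv,z):
    p,d=rays(C,uv); return p+d*((z-p[2])/d[:,2])[:,None]
def tri(C1,u1,C2,u2):
    p,d=rays(C1,[u1]);q,e=rays(C2,[u2]);d,e=d[0],e[0]
    s=np.linalg.lstsq(np.c_[d,-e],q-p,rcond=None)[0]
    a,b=p+s[0]*d,q+s[1]*e; return (a+b)/2,np.linalg.norm(a-b)
def proj(C,P):
    K,D,R,p=C
    return cv2.projectPoints((np.atleast_2d(P)-p)@R,np.zeros(3),np.zeros(3),K,D)[0].reshape(-1,2)
E
python3 - <<'E'
from h import *
np.set_printoptions(precision=1,suppress=True)
C=cam('top');S=cam('scene')
print('slab',onplane(C,[(345,210),(409,203),(418,248),(354,256)],14))
print('stock',onplane(C,[(258,260),(305,243),(308,254),(262,269)],36))
print('eye',onplane(C,[(251,219)],18),'eye scene',onplane(S,[(267,264)],18))
print('board corners low',onplane(C,[(154,245),(211,256)],25),'top',onplane(C,[(161,168),(222,182)],146))
print('peg tip tri',tri(C,(167,186),S,(184,250)))
print('crystals feet',onplane(S,[(226,222),(284,223)],0))
im=cv2.imread('pics/top0.png')[150:280,140:430]
cv2.imwrite('pics/c1.png',cv2.resize(im,None,fx=2.7,fy=2.7,interpolation=cv2.INTER_CUBIC))
E
```

```text
slab [[ 614.2 -152.4   14. ]
 [ 637.1 -314.    14. ]
 [ 522.9 -331.    14. ]
 [ 498.4 -173.6   14. ]]
stock [[478.9  60.6  36. ]
 [523.4 -51.7  36. ]
 [496.8 -59.3  36. ]
 [457.7  50.1  36. ]]
eye [[583.2  83.5  18. ]] eye scene [[575.2  88.6  18. ]]
board corners low [[509.9 316.9  25. ]
 [486.8 176.   25. ]] top [[667.  281.8 146. ]
 [638.  142.2 146. ]]
peg tip tri (array([629.2, 268.1, 135.5]), np.float64(2.1758245644637464))
crystals feet [[776.9  -7.3   0. ]
 [657.5 -88.    0. ]]
```

View pics/c1.png

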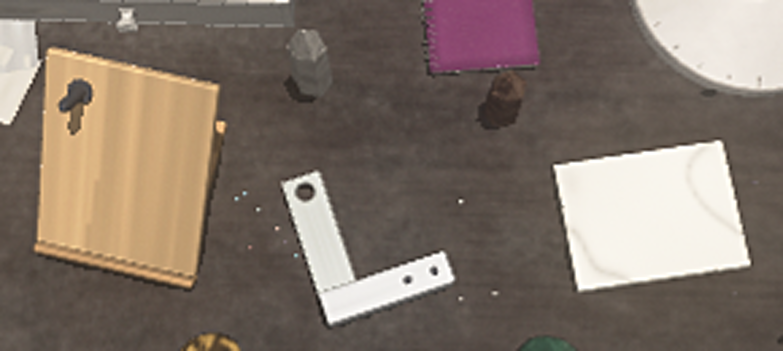

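The crop shows clean outlines for the square, slab and board. The measured sizes match those given: slab about 160 x 117, stock about 119 long, and the eye near 18 mm above the desk. I'll move to a close viewpoint over both the square and the slab.

Call:
servo_tool --pt "0 0 8 28.5 37 0 0" --pt "0 0 8 28.5 37 0 0" --pt "0 0 8 28.5 37 0 0" --pt "0 0 8 28.5 37 0 0" --pt "0 0 8 28.5 37 0 0" --pt "0 0 8 28.5 37 0 0" --pt "0 0 8 28.5 37 0 0" --pt "0 0 8 28.5 37 0 0" --pt "0 0 8 28.5 37 0 0" --pt "0 0 8 28.5 37 0 0" --pt "0 0 8 28.5 37 0 0" --pt "0 0 8 28.5 37 0 0" --pt "0 0 0 0 0 0 0" --pt "0 0 0 0 0 0 0" --pt "0 0 0 0 0 0 0" --grip_force 20

```text
clock: 2.02
eef_pos: [478.6, -89.4, 205.5]
eef_rot: [-3.142, 0.0, 1.925]
wrist_force: [-0.8, -1.0, 0.3]
finger_gap: 93.8
finger_force: 0.0
```

```bash
python3 - <<'E'
from h import *
import pickle
st=manip.read_state(); im=manip.camera('wrist'); cv2.imwrite('pics/w1.png',im[:,:,::-1]); pickle.dump(st,open('w1.pkl','wb'))
print(st['eef_pos'],np.degrees(st['eef_rot']),st['joints'])
E
```

```text
[478.59019521 -89.44381177 205.50602709] [-1.79997566e+02  4.57465402e-03  1.10312393e+02] [-2.59952809e-01  1.58838733e-01  1.69420962e+00 -9.34222257e-05
  1.28853297e+00 -6.14444922e-01]
```

View pics/w1.png

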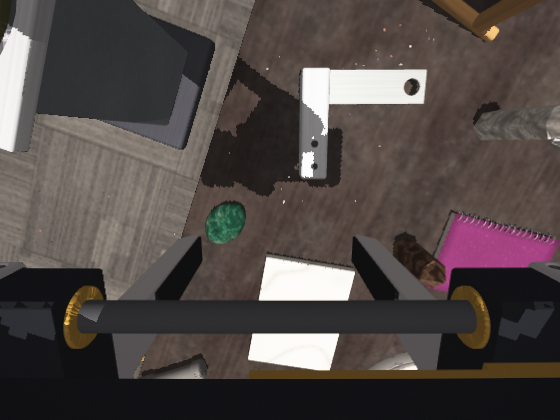

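The wrist view shows the stock at (301–328, 68–178) with its blade running right to the eye at (411, 87). The slab's left side runs (267,255)–(354,269) and its front edge runs down from (267,255).

```bash
cat > m1.py <<'E'
from h import *
import pickle
np.set_printoptions(precision=1,suppress=True)
st=pickle.load(open('w1.pkl','rb'));C=cam('wrist',st)
im=cv2.imread('pics/w1.png');g=cv2.cvtColor(im,cv2.COLOR_BGR2GRAY)
# eye: dark blob in the blade
e=(g[75:100,400:424]<110).astype(np.uint8);n,l,s,c=cv2.connectedComponentsWithStats(e)
for i in range(1,n): 
    if s[i,4]>20: print('eye',s[i],onplane(C,[c[i]+[400,75]],18))
def edge(pts,horizontal,rng,win,sign):
    # subpixel edges: strongest gradient along rows/cols
    out=[]
    for k in range(*rng):
        a=pts(k);lo=int(round(a))-win;seg=(g[k,lo:lo+2*win+1] if not horizontal else g[lo:lo+2*win+1,k]).astype(float)
        d=sign*np.diff(seg);i=int(d.argmax())
        w=np.clip(d[max(i-1,0):i+2],0,None);x=lo+.5+(np.arange(max(i-1,0),max(i-1,0)+len(w))*w).sum()/w.sum()
        out.append((x,k) if not horizontal else (k,x))
    return np.array(out)
def fit(P):
    vx,vy,x,y=cv2.fitLine(P[:,:2].astype(np.float32),cv2.DIST_HUBER,0,.01,.01).ravel();return np.array([vx,vy]),np.array([x,y])
def show(n,E,z):
    P=onplane(C,E,z);d,p=fit(P);r=(P[:,:2]-p)@[-d[1],d[0]];print(n,'dir deg %.2f'%np.degrees(np.arctan2(d[1],d[0])),'pt',p,'rms %.2f'%r.std());return d,p
def inter(a,b):
    s=np.linalg.solve(np.c_[a[0],-b[0]],b[1]-a[1]);return a[1]+s[0]*a[0]
if __name__=='__main__':
    L=show('slab left',edge(lambda k:255+(k-267)*14/87,True,(272,348),4,1),14)
    F=show('slab front',edge(lambda k:267-(k-255)*.18,False,(262,298),5,1),14)
    print('slab corner FL',inter(L,F))
    B=show('blade far(+y)',edge(lambda k:68.5,True,(335,420),4,1),20)
    B2=show('blade near',edge(lambda k:103.5,True,(335,420),4,-1),20)
    T=show('blade tip',edge(lambda k:426,False,(73,99),4,-1),20)
    O=show('stock outer',edge(lambda k:302,False,(72,98),5,1),36)
    I=show('stock inner',edge(lambda k:328,False,(108,135),5,-1),36)
    E=show('stock end +y',edge(lambda k:68.5,True,(305,326),4,1),36)
E
python3 m1.py
```

```text
eye [  4   4  16  17 194] [[576.7  77.7  18. ]]
slab left dir deg 10.30 pt [ 545.1 -164. ] rms 0.43
slab front dir deg -79.71 pt [ 499.  -207.4] rms 0.14
slab corner FL [ 492.9 -173.5]
blade far(+y) dir deg 20.70 pt [529.6  79.1] rms 0.09
blade near dir deg 20.69 pt [544.7  46.2] rms 0.07
blade tip dir deg -69.33 pt [589.9  83.5] rms 0.08
stock outer dir deg -69.95 pt [459.5  34.3] rms 0.08
stock inner dir deg -68.82 pt [499.9   8.5] rms 0.60
stock end +y dir deg 20.55 pt [466.9  54.3] rms 0.02
```

The square's yaw is 20.7° with its origin at (488.6, −0.6). The eye, tip, blade and stock edges agree on this within about 1 mm. The slab's yaw is 10.3° with its front-left corner at (493, −173.5). Now descending to the grasp.

Call:
servo_tool --pt "0 0 0.4 5 44.4 0 0" --pt "0 0 0 5 44.4 0 0" --pt "0 0 0 0 0 -30 0" --pt "0 0 0 0 0 -40 0" --pt "0 0 0 0 0 -40 0" --pt "0 0 0 0 0 -40 0" --pt "0 0 0 0 0 -24 0" --pt "0 0 0 0 0 -15 0" --pt "0 0 0 0 0 0 0" --pt "0 0 0 0 0 0 0"

```text
clock: 3.32
eef_pos: [489.6, -0.0, 17.4]
eef_rot: [3.14, 0.001, 1.934]
wrist_force: [0.3, 1.3, 0.4]
finger_gap: 93.6
finger_force: 0.0
```

Call:
servo_tool --pt "0 0 0 -0.8 -0.6 -1 0.3" --pt "0 0 0 0 0 0 1" --pt "0 0 0 0 0 0 1" --pt "0 0 0 0 0 0 1" --pt "0 0 0 0 0 0 1" --pt "0 0 0 0 0 0 1" --pt "0 0 0 0 0 0 1" --pt "0 0 0 0 0 0 1" --grip_force 35

```text
clock: 4.32
eef_pos: [488.4, -0.4, 15.5]
eef_rot: [3.141, 0.0, 1.934]
wrist_force: [1.3, 0.9, -0.1]
finger_gap: 29.8
finger_force: 35.0
```

Gripped at a 29.8 mm gap. Lifting and carrying to 12 mm short of the slab's front edge, held high, so I can look.

Call:
servo_tool --pt "0 0 0 0 0 15 1" --pt "0 0 0 0 0 25 1" --pt "0 0 -1.3 -1.4 -29.6 0 1" --pt "0 0 -1.3 -1.4 -29.6 0 1" --pt "0 0 -1.3 -1.4 -29.6 0 1" --pt "0 0 -1.3 -1.4 -29.6 0 1" --pt "0 0 -1.3 -1.4 -29.6 0 1" --pt "0 0 -1.3 -1.4 -29.6 0 1" --pt "0 0 -1.3 -1.4 -29.6 0 1" --pt "0 0 -1.3 -1.4 -29.6 0 1" --pt "0 0 0 0 0 -15 1" --pt "0 0 0 0 0 -13 1" --pt "0 0 0 0 0 0 1" --pt "0 0 0 0 0 0 1"

```text
clock: 6.08
eef_pos: [477.2, -236.8, 27.7]
eef_rot: [-3.142, -0.0, 1.754]
wrist_force: [1.1, -0.7, -3.1]
finger_gap: 29.7
finger_force: 35.0
```

```bash
python3 - <<'E'
from h import *
import pickle
st=manip.read_state(); im=manip.camera('wrist'); cv2.imwrite('pics/w2.png',im[:,:,::-1]); pickle.dump(st,open('w2.pkl','wb'))
print(st['eef_pos'],np.degrees(st['eef_rot']),st['finger_gap'],st['moment'],st['wrist_force'])
E
```

```text
[ 477.22474509 -236.78128477   27.67193117] [-1.79998439e+02 -3.38203618e-04  1.00475271e+02] 29.711297952623767 [-0.04828447 -0.08879245  0.04116875] [ 1.06074609 -0.70930367 -3.13559725]
```

View pics/w2.png

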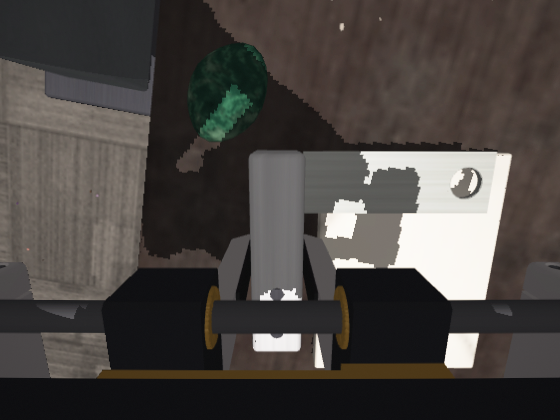

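The view shows the stock at (250–303, 152–350) and the blade out to (490–497, 153–213) with the eye at (466, 183). The slab's back edge runs (510,153)–(475,365), and its front edge is near u≈318. I'll compare these with the predicted pixels.

```bash
python3 - <<'E'
from h import *
import pickle
np.set_printoptions(precision=1,suppress=True)
st=pickle.load(open('w2.pkl','rb'));C=cam('wrist',st)
a=np.radians(10.3);R=np.array([[np.cos(a),-np.sin(a)],[np.sin(a),np.cos(a)]])
FL=np.array([492.9,-173.5]);so=FL+R@[60,-80];
S=lambda x,y,z:np.r_[so+R@[x,y],z]
print('slab pred FL,BL,BR(top)',proj(C,[S(-60,80,14),S(60,80,14),S(60,0,14)]))
b=np.radians(10.47);Q=np.array([[np.cos(b),-np.sin(b)],[np.sin(b),np.cos(b)]])
sq=lambda x,y,z:np.r_[np.array([477.2,-236.8])+Q@[x,y],z+11.7]
print('sq pred eye, tipL, tipR, stock+y outer,inner',proj(C,[sq(110,42,20),sq(125,60,20),sq(125,24,20),sq(-15,60,36),sq(15,60,36)]))
g=cv2.cvtColor(cv2.imread('pics/w2.png'),cv2.COLOR_BGR2GRAY)
print('row 230',g[230,300:345]);print('row170',g[170,480:520]);print('row200',g[200,480:520]);print('row 190',g[190,240:312:2])
print('col 450',g[140:160,450],'col 502',g[140:165,502])
e=(g[160:205,445:490]<150).astype(np.uint8)
E
```

```text
slab pred FL,BL,BR(top) [[323.2 150.1]
 [515.7 151.1]
 [493.7 270.1]]
sq pred eye, tipL, tipR, stock+y outer,inner [[470.4 182.4]
 [501.4 150.8]
 [490.9 212.7]
 [250.9 151.8]
 [309.7 151.8]]
row 230 [102  98  94  82  21  22  23  23  22  24  23  24  24  26  25  25  26  49
  76  78  94 102 109 111 112 113 132 248 249 249 249 250 250 250 250 250
 250 250 250 250 250 250 251 250 250]
row170 [223 223 222 223 223 223 223 223 223 222 222 222 222 225 236 242 242 242
 242 242 242 242 242 242 242 242 242 241 222 141  73  75  75  75  74  74
  74  74  74  74]
row200 [222 222 222 221 221 221 222 222 225 242 246 246 246 246 246 246 246 246
 246 245 245 245 243 207  72  70  67  67  66  67  67  68  68  68  70  70
  71  71  70  70]
row 190 [ 28  28  27  27  31 102 104 110 112 113 116 113 110 108 109 109 110 111
 112 112 113 114 114 115 113 114 114 114 113 109 105  98  87  97  98  97]
col 450 [ 67  66  67  61  28  28  28  29  29  29  32 122 226 224 219 220 222 222
 225 227] col 502 [ 64  65  64  64  65  65  65  65  65  65  65  65  87 161 208 145 244 243
 243 243 243 243 243 243 243]
```

Both slab and square sit within about 2 mm of prediction, with the same offset for both, so the relative fit is good. Lowering to the desk.

Call:
servo_tool --pt "0 0 -0.1 0 0 -6 1" --pt "0 0 0 0 0 -4 1" --pt "0 0 0 0 0 -1 1" --pt "0 0 0 5 0.9 0 1" --pt "0 0 0 4 0.7 0 1" --pt "0 0 0 1 0.2 0 1" --pt "0 0 0 0 0 0 1" --pt "0 0 0 0 0 0 1"

```text
clock: 7.12
eef_pos: [486.9, -235.5, 16.4]
eef_rot: [-3.142, -0.0, 1.751]
wrist_force: [-0.0, -0.7, -2.8]
finger_gap: 30.0
finger_force: 35.0
```

Call:
servo_tool --pt "0 0 0 1 0.2 0 1" --pt "0 0 0 0.5 0.1 0 1" --pt "0 0 0 0.5 0.1 0 1" --pt "0 0 0 0 0 0 1"

```text
clock: 7.62
eef_pos: [489.0, -235.1, 16.4]
eef_rot: [-3.142, 0.0, 1.751]
wrist_force: [-0.9, -0.3, -3.3]
finger_gap: 30.0
finger_force: 35.0
```

Call:
servo_tool --pt "0 0 0 0.5 0.1 0 1" --pt "0 0 0 0.5 0.1 0 1" --pt "0 0 0 0 0 0 1"

```text
clock: 8.0
eef_pos: [490.1, -234.8, 16.4]
eef_rot: [-3.142, -0.0, 1.751]
wrist_force: [-0.7, 0.4, -2.6]
finger_gap: 30.1
finger_force: 35.0
```

Call:
servo_tool --pt "0 0 0 0.5 0.1 0 1" --pt "0 0 0 0.5 0.1 0 1" --pt "0 0 0 0 0 0 1"

```text
clock: 8.38
eef_pos: [490.6, -234.7, 16.5]
eef_rot: [-3.141, -0.0, 1.751]
wrist_force: [-5.4, -0.7, -0.0]
finger_gap: 29.5
finger_force: 35.0
```

Contact felt at −5.4 N. I'll push a little further so both ends seat, then hold.

Call:
servo_tool --pt "0 0 0 0.5 0.1 0 1" --pt "0 0 0 0.5 0.1 0 1" --pt "0 0 0 0.5 0.1 0 1" --pt "0 0 0 0 0 0 1" --pt "0 0 0 0 0 0 1" --pt "0 0 0 0 0 0 1" --pt "0 0 0 0 0 0 1" --pt "0 0 0 0 0 0 1" --pt "0 0 0 0 0 0 1" --pt "0 0 0 0 0 0 1" --pt "0 0 0 0 0 0 1" --pt "0 0 0 0 0 0 1"

```text
clock: 9.88
eef_pos: [491.6, -234.4, 16.4]
eef_rot: [-3.139, -0.001, 1.751]
wrist_force: [-9.5, -1.3, 2.6]
finger_gap: 29.5
finger_force: 35.0
```

```bash
python3 - <<'E'
from h import *
import pickle
st=manip.read_state(); im=manip.camera('wrist'); cv2.imwrite('pics/w3.png',im[:,:,::-1]); pickle.dump(st,open('w3.pkl','wb'))
t=manip.camera('top'); cv2.imwrite('pics/top3.png',t[:,:,::-1])
print(st['eef_pos'],np.degrees(st['eef_rot']),st['wrist_force'],st['moment'])
cv2.imwrite('pics/c3.png',cv2.resize(cv2.imread('pics/w3.png')[130:380,230:530],None,fx=2.4,fy=2.4))
E
```

```text
[ 491.57053325 -234.43131595   16.43615278] [-1.79880020e+02 -4.22996136e-02  1.00317910e+02] [-9.46315052 -1.28649399  2.64061017] [-0.2703569   1.76973937 -0.07857401]
```

View pics/c3.png

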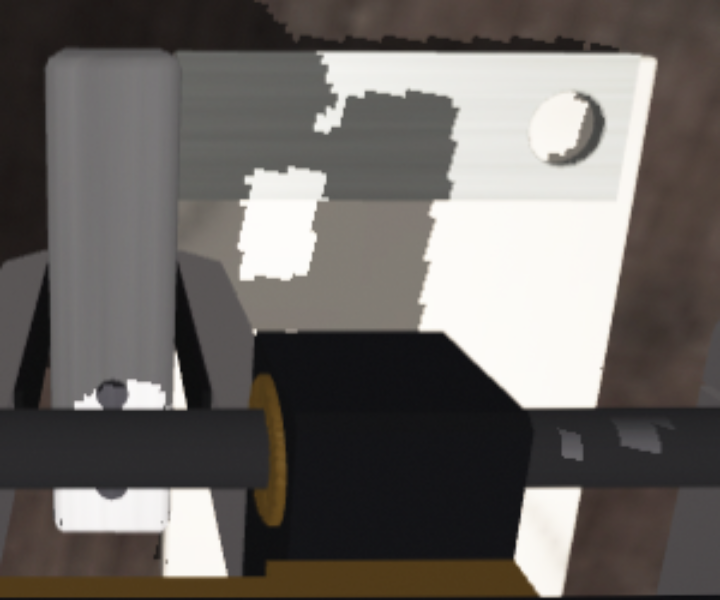

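The crop shows the stock's inner face meeting the slab with no gap at either end. The blade's outer side is level with the slab's left side (crop row ~52), and the eye is at crop (567, 128). Next I'll check for tilt numerically and measure the board and peg.

```bash
python3 - <<'E'
from h import *
import pickle
np.set_printoptions(precision=1,suppress=True)
for n,dz in(('w2',11.7),('w3',0.2)):
    st=pickle.load(open(n+'.pkl','rb'));C=cam('wrist',st)
    b=st['eef_rot'][2]-np.pi/2;Q=np.array([[np.cos(b),-np.sin(b)],[np.sin(b),np.cos(b)]])
    sq=lambda x,y,z:np.r_[st['eef_pos'][:2]+Q@[x,y],z+dz]
    print(n,proj(C,[sq(110,42,20),sq(125,60,20),sq(125,24,20),sq(-15,60,36),sq(15,60,36)]).tolist())
def at(c,s):return (np.array(c)/2.4+[230,130])
print('obs w3 eye,tipL,tipR,stock o,i',at((567,128),0),at((641,52),0),at((617,201),0),at((47,50),0),at((180,50),0))
# slab shift in the top view
def slab(f):
    im=cv2.imread(f);m=(im.min(2)>185).astype(np.uint8);m[:, :343]=0;m[:195]=0;m[265:]=0;m[:,425:]=0
    k=max(cv2.findContours(m,0,2)[0],key=cv2.contourArea);return cv2.minAreaRect(k)
print(slab('pics/top0.png'),slab('pics/top3.png'))
for f,u,v,w,h in(('top0',140,155,100,115),('scene0',150,205,140,140)):
    im=cv2.imread(f'pics/{f}.png')[v:v+h,u:u+w];cv2.imwrite(f'pics/c_{f}.png',cv2.resize(im,(400 if f=='scene0' else 350,400),interpolation=cv2.INTER_CUBIC))
a=cv2.imread('pics/c_top0.png');b=cv2.imread('pics/c_scene0.png');cv2.imwrite('pics/c4.png',np.hstack([a,b]))
E
```

```text
w2 [[470.4169868812646, 182.38966969678853], [501.49603869910146, 150.7693687617658], [490.98930687935933, 212.62717700650765], [250.9698271598661, 151.77699486857065], [309.7632243958136, 151.8033593605725]]
w3 [[470.3318590557402, 182.36755519868348], [501.41988887543727, 150.76014554821208], [490.94970461908866, 212.6129826886968], [250.94383952757312, 151.7149157057467], [309.626655083205, 151.74724534082605]]
obs w3 eye,tipL,tipR,stock o,i [466.2 183.3] [497.1 151.7] [487.1 213.8] [249.6 150.8] [305.  150.8]
((381.0279235839844, 229.18734741210938), (46.92917251586914, 66.20591735839844), 81.52884674072266) ((378.8385314941406, 220.49900817871094), (32.33539581298828, 62.83390808105469), 79.04593658447266)
```

View pics/c4.png

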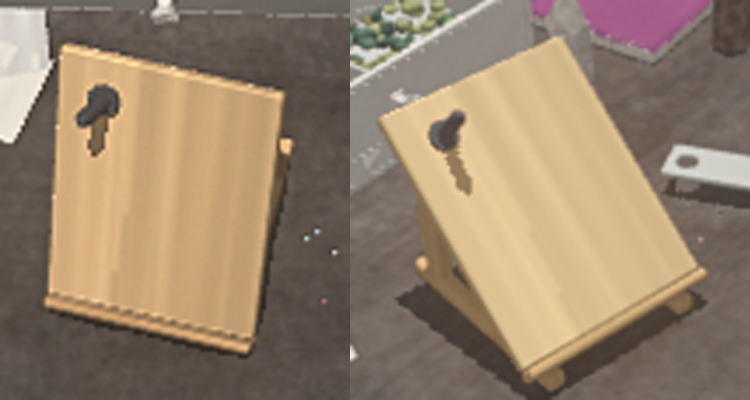

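Nothing has shifted in the grip: the eye is at the same pixel as before, so the square isn't tilted. The left crop shows the peg's collar at (105,100) and its tip at (84,119). The right crop shows the collar at (443,135) and the tip at (462,117). Backing off, lifting, and moving to a viewpoint near the board.

Call:
servo_tool --pt "0 0 0 -4 -0.7 0 1" --pt "0 0 0 -8 -1.4 5 1" --pt "0 0 0 0 0 35 1" --pt "0 0 0 0 0 50 1" --pt "0 0 0 0 0 50 1" --pt "0 0 0 0 0 50 1" --pt "0 0 -1.7 5 33.8 44 1" --pt "0 0 -1.7 5 33.8 0 1" --pt "0 0 -1.7 5 33.8 0 1" --pt "0 0 -1.7 5 33.8 0 1" --pt "0 0 -1.7 5 33.8 0 1" --pt "0 0 -1.7 5 33.8 0 1" --pt "0 0 -1.7 5 33.8 0 1" --pt "0 0 -1.7 5 33.8 0 1" --pt "0 0 -1.7 5 33.8 0 1" --pt "0 0 -1.7 5 33.8 0 1" --pt "0 0 -1.7 5 33.8 0 1" --pt "0 0 -1.7 5 33.8 0 1" --pt "0 0 0 0 0 0 1" --pt "0 0 0 0 0 0 1"

```text
clock: 12.48
eef_pos: [540.3, 168.7, 250.5]
eef_rot: [-3.142, 0.0, 1.395]
wrist_force: [0.1, -0.4, -3.5]
finger_gap: 29.6
finger_force: 35.0
```

```bash
python3 - <<'E'
from h import *
import pickle
np.set_printoptions(precision=1,suppress=True)
st=manip.read_state(); im=manip.camera('wrist'); cv2.imwrite('pics/w5.png',im[:,:,::-1]); pickle.dump(st,open('w5.pkl','wb'))
t=manip.camera('top'); cv2.imwrite('pics/top5.png',t[:,:,::-1])
print(st['eef_pos'],np.degrees(st['eef_rot']),st['finger_gap'],st['joints'])
def slab(f):
    im=cv2.imread(f);m=(im.min(2)>185).astype(np.uint8);m[:, :343]=0;m[:195]=0;m[265:]=0;m[:,425:]=0
    k=max(cv2.findContours(m,0,2)[0],key=cv2.contourArea);return cv2.minAreaRect(k)
print(slab('pics/top0.png'),slab('pics/top5.png'))
C=cam('top');S=cam('scene')
print('foot',tri(C,(170,183.8),S,(182.6,252.3)),'tip',tri(C,(164,189.2),S,(189.2,246)))
E
```

```text
[540.3 168.7 250.5] [-180.     0.    79.9] 29.57233788377054 [ 0.2  0.3  1.4 -0.   1.4  0.4]
((381.0279235839844, 229.18734741210938), (46.92917251586914, 66.20591735839844), 81.52884674072266) ((381.0519714355469, 228.83811950683594), (47.2897834777832, 65.84076690673828), 81.25383758544922)
foot (array([637.8, 264.8, 124.6]), np.float64(2.0108029072392313)) tip (array([615.4, 268.4, 151.2]), np.float64(1.1677490992968655))
```

View pics/w5.png

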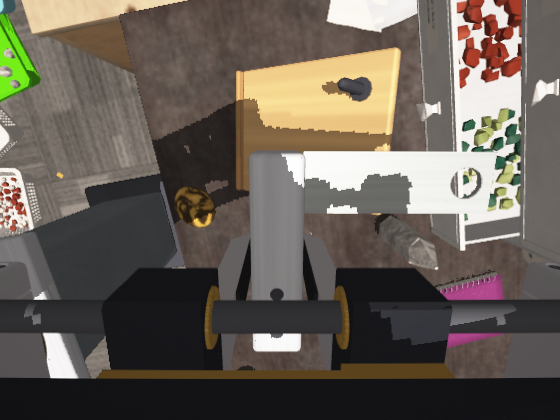

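The wrist view shows the board with its top edge at u≈395 (rows 48–135) and its lip at u≈238. The peg's collar is at (361,89) and the tip points left to about (340,86). The clear crystal is near (405,240).

```bash
python3 - <<'E'
from h import *
import pickle
np.set_printoptions(precision=1,suppress=True)
st=pickle.load(open('w5.pkl','rb'));C=cam('wrist',st)
im=cv2.imread('pics/w5.png');g=cv2.cvtColor(im,cv2.COLOR_BGR2GRAY)
hsv=cv2.cvtColor(im,cv2.COLOR_BGR2HSV)
m=((hsv[...,1]<110)&(g<110)).astype(np.uint8);m[:65]=0;m[112:]=0;m[:,:315]=0;m[:,385:]=0
for r in range(70,106,2): print(r,''.join('#' if v else '.' for v in m[r,320:382]))
# board edges
def hi(k,lo,hi_,s,col):
    seg=g[lo:hi_,k] if col else g[k,lo:hi_]
    return lo+.5+np.argmax(s*np.diff(seg.astype(float)))
Tp=[(hi(r,385,412,-1,False),r) for r in range(60,120,6)]
Lp=[(hi(r,228,246,1,False),r) for r in range(78,100,4)]
Up=[(c,hi(c,45,78,1,True)) for c in range(250,392,20)]
P=onplane(C,Tp,146.1);print('top edge',Tp[0],Tp[-1],np.polyfit(P[:,1],P[:,0],1),P[[0,-1]])
print('upper edge px',Up)
# left edge points (y=+75) along slope
for n,uv,z in(('TL',(398.5,48),146.1),):print(n,onplane(C,[uv],z))
for z in(126.8,128.6):print('foot',z,onplane(C,[(362,89)],z))
print('lip lowleft',Lp,onplane(C,[(238.5,71)],28))
print('crystal clear',onplane(C,[(390,222)],0))
E
```

```text
70 ..............................................................
72 ..............................................................
74 ..............................................................
76 ..............................................................
78 .......................#####.........##########...............
80 ...................##############################.............
82 ..................#################################...........
84 .................##################################...........
86 ..................#################################...........
88 ...................#################################..........
90 ....................###############################...........
92 ...........................#######################............
94 ..............................####################............
96 ..............................##################..............
98 ................................###############...............
100 ....................................######....................
102 ..............................................................
104 ..............................................................
top edge (np.float64(399.5), 60) (np.float64(393.5), 114) [  0.2 607.3] [[664.9 279.2 146.1]
 [656.  235.8 146.1]]
upper edge px [(250, np.float64(69.5)), (270, np.float64(66.5)), (290, np.float64(63.5)), (310, np.float64(60.5)), (330, np.float64(57.5)), (350, np.float64(53.5)), (370, np.float64(50.5)), (390, np.float64(47.5))]
TL [[664.9 288.7 146.1]]
foot 126.8 [[636.2 263.2 126.8]]
foot 128.6 [[635.6 263.1 128.6]]
lip lowleft [(np.float64(235.5), 78), (np.float64(235.5), 82), (np.float64(235.5), 86), (np.float64(243.5), 90), (np.float64(235.5), 94), (np.float64(235.5), 98)] [[518.  319.2  28. ]]
crystal clear [[692.6  85.8   0. ]]
```

The board's yaw is about −11.6°, from both the top edge and the side edge, and the peg foot is at about (636.5, 263.5, 126.8). The triangulated height of 124.6 and the corner-derived position agree. Now tilting the tool 40° with the blade above the peg.

Call:
servo_tool --pt "0 0 -1.5 -7.1 13.4 -8.4 1" --pt "-1.34 -6.53 0 -7.1 13.4 -8.4 1" --pt "-1.34 -6.53 0 -7.1 13.4 -8.4 1" --pt "-1.34 -6.53 0 -7.1 13.4 -8.4 1" --pt "-1.34 -6.53 0 -7.1 13.4 -8.4 1" --pt "-1.34 -6.53 0 -7.1 13.4 -8.4 1" --pt "-1.34 -6.53 0 0 0 -20 1" --pt "0 0 0 0 0 -30 1" --pt "0 0 0 0 0 -36 1" --pt "0 0 0 0 0 0 1" --pt "0 0 0 0 0 0 1" --pt "0 0 0 0 0 0 1"

```text
clock: 14.08
eef_pos: [498.5, 249.8, 115.8]
eef_rot: [2.442, -0.002, 1.368]
wrist_force: [0.4, -0.5, -4.5]
finger_gap: 29.7
finger_force: 35.0
```

```bash
cat > look.py <<'E'
from h import *
import pickle,sys
np.set_printoptions(precision=2,suppress=True)
n=sys.argv[1]
st=manip.read_state(); im=manip.camera('wrist'); cv2.imwrite(f'pics/{n}.png',im[:,:,::-1]); pickle.dump(st,open(f'{n}.pkl','wb'))
for c in('top','scene'): cv2.imwrite(f'pics/{n}_{c}.png',manip.camera(c)[:,:,::-1])
Rb=Ro.from_euler('zy',[-11.6,-40],degrees=True) if False else Ro.from_euler('z',-11.6,degrees=True)*Ro.from_euler('y',-40,degrees=True)
M=np.array([[0,1,0],[1,0,0],[0,0,-1.]])
Rs=Ro.from_euler('xyz',st['eef_rot'])*Ro.from_matrix(M)
print('pos',st['eef_pos'],'rot err (board frame, deg)',np.degrees((Rb.inv()*Rs).as_rotvec()),'gap',st['finger_gap'],'F',st['wrist_force'])
foot=np.array([636.5,263.5,126.8])
eye=st['eef_pos']+Rs.apply([110,42,2])
print('eye rel. foot, board frame',Rb.inv().apply(eye-foot))
C=cam('wrist',st);print('pred px eye,foot,tip',proj(C,[st['eef_pos']+Rs.apply([110,42,4]),foot,foot+Rb.apply([0,0,41])]))
E
python3 look.py w6
```

```text
pos [498.55 249.76 115.75] rot err (board frame, deg) [ 0.07 -0.09 -0.06] gap 29.72341755393215 F [ 0.45 -0.46 -4.54]
eye rel. foot, board frame [ 1.53  0.69 78.85]
pred px eye,foot,tip [[469.39 180.84]
 [408.14 167.97]
 [432.5  173.81]]
```

View pics/w6.png

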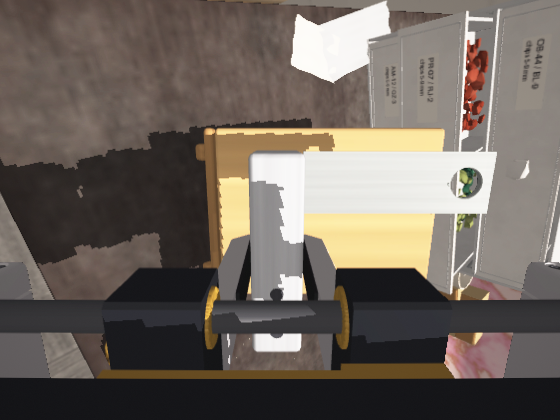

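The view shows the blade over the board, with the eye at (466,183) and the board's top edge at u≈443. The peg is hidden behind the blade, as predicted. I'll descend until the tip should just show in the eye and read those pixels numerically.

Call:
servo_tool --pt "0 0 0 4.6 -1.1 -6.2 1" --pt "0 0 0 4.6 -1.1 -6.2 1" --pt "0 0 0 4.6 -1.1 -6.2 1" --pt "0 0 0 4.4 -1.2 -6.1 1" --pt "0 0 0 0 0 0 1" --pt "0 0 0 0 0 0 1"

```text
clock: 14.98
eef_pos: [516.1, 245.1, 89.4]
eef_rot: [2.444, 0.0, 1.369]
wrist_force: [-0.5, 0.1, -3.6]
finger_gap: 29.8
finger_force: 35.0
```

```bash
python3 look.py w7; cat > asc.py <<'E'
import cv2,sys
g=cv2.cvtColor(cv2.imread(f'pics/{sys.argv[1]}.png'),cv2.COLOR_BGR2GRAY);u,v,w,h=map(int,sys.argv[2:6])
for r in range(v,v+h): print(r,''.join(' .:-=+*#%@'[x*10//256] for x in g[r,u:u+w]))
E
python3 asc.py w7 440 160 60 48
```

```text
pos [516.12 245.05  89.36] rot err (board frame, deg) [-0.    0.    0.03] gap 29.769169805693448 F [-0.53  0.15 -3.58]
eye rel. foot, board frame [-1.57 -0.22 46.72]
pred px eye,foot,tip [[469.39 180.84]
 [430.95 171.07]
 [464.21 178.66]]asc.py:3: RuntimeWarning: overflow encountered in scalar multiply
  for r in range(v,v+h): print(r,''.join(' .:-=+*#%@'[x*10//256] for x in g[r,u:u+w]))
Traceback (most recent call last):
  File "asc.py", line 3, in <module>
    for r in range(v,v+h): print(r,''.join(' .:-=+*#%@'[x*10//256] for x in g[r,u:u+w]))
                                   ~~~~~~~^^^^^^^^^^^^^^^^^^^^^^^^^^^^^^^^^^^^^^^^^^^^^
  File "asc.py", line 3, in <genexpr>
    for r in range(v,v+h): print(r,''.join(' .:-=+*#%@'[x*10//256] for x in g[r,u:u+w]))
                                                        ~~~~^^~~~
OverflowError: Python integer 256 out of bounds for uint8
```

```bash
sed -i 's/x\*10/int(x)*10/' asc.py; python3 asc.py w7 440 160 60 46
```

```text
160 @@@@@@@@@@@@@@@@@@@@@@@@@@@@@@@@@@@@@@@@@@@@@@@@@@@@@@@@+*+=
161 @@@@@@@@@@@@@@@@@@@@@@@@@@@@@@@@@@@@@@@@@@@@@@@@@@@@@@@%+*+=
162 @@@@@@@@@@@@@@@@@@@@@@@@@@@@@@@@@@@@@@@@@@@@@@@@@@@@@@@#+*+=
163 @@@@@@@@@@@@@@@@@@@@@@@@@@@@@@@@@@@@@@@@@@@@@@@@@@@@@@@*+#*=
164 @@@@@@@@@@@@@@@@@@@@@@@@@@@@@@@@@@@@@@@@@@@@@@@@@@@@@@@=*#+=
165 @@@@@@@@@@@@@@@@@@@@@@@@@@@@@@@@@@@@@@@@@@@@@@@@@@@@@@@=#*+=
166 @@@@@@@@@@@@@@@@@@@@@@@@@@@@@@@@@@@@@@@@@@@@@@@@@@@@@@%+*+==
167 @@@@@@@@@@@@@@@@@@@@@@@@@%%%###%%@@@@@@@@@@@@@@@@@@@@@#++===
168 @@@@@@@@@@@@@@@@@@@@@@@%%%@%+==++*#@@@@@@@@@@@@@@@@@@@*+====
169 @@@@@@@@@@@@@@@@@@@@@%@@@@@*++++=-=+#@@@@@@@@@@@@@@@@@+=====
170 @@@@@@@@@@@@@@@@@@%+*%@@@@@*+++++=--=*@@@@@@@@@@@@@@@@======
171 @@@@@@@@@@@@@@@@@*:..#%@@@@*++++++---=+@@@@@@@@@@@@@@@+=====
172 @@@@@@@@@@@@@@@@*:...:#%@@@*+++++++=---+@@@@@@@@@@@@@%=--===
173 @@@@@@@@@@@@@@@*:.....=%%@%*++++++++---=*@@@@@@@@@@@@#-:-===
174 @@@@@@@@@@@@@@*:.......=%@%*++++++++=---=@@@@@@@@@@@@*:-====
175 @@@@@@@@@@@@@*:.........#@%+++++++++=---=*@@@@@@@@@@@=:-====
176 @@@@@@@@@@@@%=..........=@*+++++++++=----=@@@@@@@@@@@:-=
[... 1189 characters left out ...]
@@@@@@@@@@@@@%*+==----==*%@@@@@@@@@@@@@@==========
196 @@@@@@@@@@@@@@@@@%%%%%%*==---==+*#@@@@@@@@@@@@@@@@==========
197 @@@@@@@@@@@@@@@@@%###**=-====+*#%@@@@@@@@@@@@@@@@#==========
198 @@@@@@@@@@@@@@@@@@@%#**+*****#%@@@@@@@@@@@@@@@@@@*==========
199 @@@@@@@@@@@@@@@@@@@@@%%%%%%%%@@@@@@@@@@@@@@@@@@@@===========
200 @@@@@@@@@@@@@@@@@@@@@@@@@@@@@@@@@@@@@@@@@@@@@@@@@===========
201 @@@@@@@@@@@@@@@@@@@@@@@@@@@@@@@@@@@@@@@@@@@@@@@@@===-=======
202 @@@@@@@@@@@@@@@@@@@@@@@@@@@@@@@@@@@@@@@@%@@@@@@@%=-:.:--====
203 @@@@@@@@@@@@@@@@@@@@@@@@@@@@@@@@@@@@@@@@@@@@@@@@#-:..::-====
204 @@@@@@@@@@@@@@@@@@@@@@@@@@@@@@@@@@@@@@@@@@@@@@@@+...::--====
205 @@@@@@@@@@@@@@@@@@@@@@@@@@@@@@@@@@@@@@@@@@@@@@@@...:----====
```

The tip shows in the eye, up and to the left of centre: arc centre about (455,177.5) against an expected (458,181). I'll correct by −1.8 mm along the slope and +2.1 mm across, then check again.

Call:
servo_tool --pt "0 0 0 -0.9 2.3 -1.2 1" --pt "0 0 0 0 0 0 1" --pt "0 0 0 0 0 0 1"

```text
clock: 15.5
eef_pos: [515.2, 247.4, 88.1]
eef_rot: [2.444, 0.0, 1.369]
wrist_force: [0.1, 0.6, -3.2]
finger_gap: 29.5
finger_force: 35.0
```

```bash
python3 look.py w8; python3 asc.py w8 444 164 42 38
```

```text
pos [515.17 247.42  88.15] rot err (board frame, deg) [0.01 0.   0.03] gap 29.534272054729556 F [ 0.06  0.59 -3.19]
eye rel. foot, board frame [-3.44  1.91 46.7 ]
pred px eye,foot,tip [[469.39 180.85]
 [433.13 173.98]
 [466.76 182.17]]
164 @@@@@@@@@@@@@@@@@@@@@@@@@@@@@@@@@@@@@@@@@@
165 @@@@@@@@@@@@@@@@@@@@@@@@@@@@@@@@@@@@@@@@@@
166 @@@@@@@@@@@@@@@@@@@@@@@@@@@@@@@@@@@@@@@@@@
167 @@@@@@@@@@@@@@@@@@@@@%%%%##%%@@@@@@@@@@@@@
168 @@@@@@@@@@@@@@@@@@@@%%%@@%+++*#@@@@@@@@@@@
169 @@@@@@@@@@@@@@@@@@@@@@@@@@*+=-=+#@@@@@@@@@
170 @@@@@@@@@@@@@@@@@@@@@@@@@%+++=--=*@@@@@@@@
171 @@@@@@@@@@@@@%%%@@@@@@@@@%++++---=+@@@@@@@
172 @@@@@@@@@@@@***#%%%@@@@@@%+++++----*@@@@@@
173 @@@@@@@@@@@*:..:-**%%@@@@*+++++----=*@@@@@
174 @@@@@@@@@@*:......:*%@@@@*++++++=---=@@@@@
175 @@@@@@@@@*:.........#%@@@*+++++++---=*@@@@
176 @@@@@%@@%=..........-%%@@*+++++++----=@@@@
177 @@@@@#%@*:...........=%@%*+++++++----=%@@@
178 @@@@@#%%=.............*@%++++++++.---=#@@@
179 @@@@@#%*:.............:%*++++++++:---=*@@@
180 @@@@@%%*...............#*++++++++:---=*@@@
181 @@@@@@%=...............*+++++++++:---=*@@@
182 @@@@@@#:......
[... 221 characters left out ...]
@@@@@@#:.........-=#%@@#+++++++=----=#@@@@
188 @@@@@@%#+-:...--+#%@@@@#+++++++----=+@@@@@
189 @@@@@@@@%##+**##%@@@@@@*++++++=----+%@@@@@
190 @@@@@@@@@@@%%@@@@@@@@@%*+++++=----=#@@@@@@
191 @@@@@@@@@@@@@@@@@@@@@@%+++++=-----+@@@@@@@
192 @@@@@@@@@@@@@@@@@@@@@@#++++=----=+%@@@@@@@
193 @@@@@@@@@@@@@@@@@@@@@@#+++=----=+%@@@@@@@@
194 @@@@@@@@@@@@@@@@@@@@@@#+==----=+%@@@@@@@@@
195 @@@@@@@@@@@@@@@@@@@@@@*=----==*%@@@@@@@@@@
196 @@@@@@@@@@@@@%%%%%%%%#=--==+*#@@@@@@@@@@@@
197 @@@@@@@@@@@@@%%##**+=====+*#%@@@@@@@@@@@@@
198 @@@@@@@@@@@@@@@%#**+*****#%@@@@@@@@@@@@@@@
199 @@@@@@@@@@@@@@@@@%%%%%%%%@@@@@@@@@@@@@@@@@
200 @@@@@@@@@@@@@@@@@@@@@@@@@@@@@@@@@@@@@@@@@@
201 @@@@@@@@@@@@@@@@@@@@@@@@@@@@@@@@@@@@@@@@@@
```

The tip centre is now (459,180.5) against the expected eye axis at (458,181), under 1 mm off. Descending along the peg.

Call:
servo_tool --pt "0 0 0 2.5 -0.5 -3.1 1" --pt "0 0 0 2.5 -0.5 -3.1 1" --pt "0 0 0 2.6 -0.5 -3.1 1" --pt "0 0 0 0 0 0 1" --pt "0 0 0 0 0 0 1"

```text
clock: 16.27
eef_pos: [523.2, 246.2, 80.4]
eef_rot: [2.447, 0.001, 1.368]
wrist_force: [0.4, -0.1, -3.2]
finger_gap: 29.8
finger_force: 35.0
```

```bash
python3 look.py w9; python3 asc.py w9 444 164 42 38
```

```text
pos [523.2  246.25  80.44] rot err (board frame, deg) [-0.03  0.21  0.03] gap 29.844489574486808 F [ 0.44 -0.12 -3.23]
eye rel. foot, board frame [-2.17  2.37 35.16]
pred px eye,foot,tip [[469.4  180.85]
 [439.66 176.59]
 [476.65 185.95]]
164 @@@@@@@@@@@@@@@@@@@@@@@@@@@@@@@@@@@@@@@@@@
165 @@@@@@@@@@@@@@@@@@@@@@@@@@@@@@@@@@@@@@@@@@
166 @@@@@@@@@@@@@@@@@@@@@@@@@@@@@@@@@@@@@@@@@@
167 @@@@@@@@@@@@@@@@@@@@@%%%%##%%@@@@@@@@@@@@@
168 @@@@@@@@@@@@@@@@@@@@%%%@%#*+++#@@@@@@@@@@@
169 @@@@@@@@@@@@@@@@@@@@@@@@@@@%+==+#@@@@@@@@@
170 @@@@@@@@@@@@@@@@@@@@@@@@@@@@%+--+*@@@@@@@@
171 @@@@@@@@@@@@@@@@@@@@@@@@@@@@@%#--=+@@@@@@@
172 @@@@@@@@@@@@%%%@@@@@@@@@@@@@@@@+---*@@@@@@
173 @@@@@@@@@@@***#%%%%%@@@@@@@@@@@#---=*@@@@@
174 @@@@@@@@@@*:...::+*#%%%%%@@@@@@@+---=@@@@@
175 @@@@@@@@@*:.........::**%%%%%@@@#---=*@@@@
176 @@@@@@@@%=..............::**%%@@%=---=@@@@
177 @@@@@@@@*...................=%%@@+---=%@@@
178 @@@@@@@%=...................:=%@@#---=#@@@
179 @@@@@@@*....................::*%@+---=*@@@
180 @@@@@@@*....................:::%@*---=*@@@
181 @@@@@@%=...................::::+%+---=*@@@
182 @@@@@@#:...
[... 224 characters left out ...]
@@@@@@#:................:::---------=#@@@@
188 @@@@@@#-................:::--------=+@@@@@
189 @@@@@@%*-................:::-------+%@@@@@
190 @@@@@@@%#*+-.............:::------=#@@@@@@
191 @@@@@@@@@@%#*+-:..........:=------+@@@@@@@
192 @@@@@@@@@@@@@%##++-....--=*+=---=+%@@@@@@@
193 @@@@@@@@@@@@@@@@%%#*+**###%+---=+%@@@@@@@@
194 @@@@@@@@@@@@@@@@@@@@%@@@%*----=+%@@@@@@@@@
195 @@@@@@@@@@@@@@@@@@@@@%%%*=-===*%@@@@@@@@@@
196 @@@@@@@@@@@@@%%%%%%%%*+--==+*#@@@@@@@@@@@@
197 @@@@@@@@@@@@@%###**+=====+*#%@@@@@@@@@@@@@
198 @@@@@@@@@@@@@@@%#**++****#%@@@@@@@@@@@@@@@
199 @@@@@@@@@@@@@@@@@%%%%%%%%@@@@@@@@@@@@@@@@@
200 @@@@@@@@@@@@@@@@@@@@@@@@@@@@@@@@@@@@@@@@@@
201 @@@@@@@@@@@@@@@@@@@@@@@@@@@@@@@@@@@@@@@@@@
```

The peg is through the eye with no lateral force, sitting slightly down-slope within the eye. Continuing down with a small correction.

Call:
servo_tool --pt "0 0 0 2 -0.4 -3.4 1" --pt "0 0 0 2 -0.4 -3.4 1" --pt "0 0 0 0 0 0 1" --pt "0 0 0 0 0 0 1"

```text
clock: 16.92
eef_pos: [527.7, 246.0, 75.6]
eef_rot: [2.452, 0.001, 1.368]
wrist_force: [0.5, 0.0, -3.9]
finger_gap: 29.7
finger_force: 35.0
```

```bash
python3 look.py w10; python3 asc.py w10 444 164 50 38
```

```text
pos [527.67 246.03  75.59] rot err (board frame, deg) [-0.07  0.47  0.02] gap 29.665391847995185 F [ 0.51  0.02 -3.92]
eye rel. foot, board frame [-1.9   3.05 28.08]
pred px eye,foot,tip [[469.41 180.85]
 [444.71 178.92]
 [484.03 189.27]]
164 @@@@@@@@@@@@@@@@@@@@@@@@@@@@@@@@@@@@@@@@@@@@@@@@@@
165 @@@@@@@@@@@@@@@@@@@@@@@@@@@@@@@@@@@@@@@@@@@@@@@@@@
166 @@@@@@@@@@@@@@@@@@@@@@@@@@@@@@@@@@@@@@@@@@@@@@@@@@
167 @@@@@@@@@@@@@@@@@@@@@%%%%##%%@@@@@@@@@@@@@@@@@@@@@
168 @@@@@@@@@@@@@@@@@@@@%%%@%#*++*#@@@@@@@@@@@@@@@@@@@
169 @@@@@@@@@@@@@@@@@@@@@@@@@@@%+==+#@@@@@@@@@@@@@@@@@
170 @@@@@@@@@@@@@@%%@@@@@@@@@@@@%+=-+*@@@@@@@@@@@@@@@@
171 @@@@@@@@@@@@@#*%@@@@@@@@@@@@@%#--=+@@@@@@@@@@@@@@@
172 @@@@@@@@@@@@#=-%%@@@@@@@@@@@@@@+---*@@@@@@@@@@@@@%
173 @@@@@@@@@@@#=--*%@@@@@@@@@@@@@@#---=*@@@@@@@@@@@@#
174 @@@@@@@@@@*-:--+%%%@@@@@@@@@@@@@+---=@@@@@@@@@@@@*
175 @@@@@@@@@*:....:+*#%%%%@@@@@@@@@#---=*@@@@@@@@@@@+
176 @@@@@@@@%=.........:=*#%%%%%@@%@%----=@@@@@@@@@@@+
177 @@@@@@@@*..............::**#%%%%%+---=%@@@@@@@@@@*
178 @@@@%%%#=...................::**%+---=#@@@@@@@@@@*
179 @@@@%+*+........................
[... 528 characters left out ...]
.....................:::------+@@@@@@*++
190 @@@@@@#-.......................:::------#@@@@@@*++
191 @@@@@@%#++-:...................:::-----+@@@@@@#*++
192 @@@@@@@@%%##+-:.................:::---+%@@@@@@**++
193 @@@@@@@@@@@@%##++-..............:::--+%@@@@@@@+*++
194 @@@@@@@@@@@@@@@%%#++-...........::-=#%@@@@@@@@=+++
195 @@@@@@@@@@@@@@@@@@%%#+:........:=+#%@@@@@@@@@@=+++
196 @@@@@@@@@@@@@%%%%%%%%*-:::-:-+*#%@@@@@@@@@@@@@+*++
197 @@@@@@@@@@@@@%%##**+=====+*##%@@@@@@@@@@@@@@@#+*++
198 @@@@@@@@@@@@@@@%#**++****#%@@@@@@@@@@@@@@@@@@**+++
199 @@@@@@@@@@@@@@@@@%%%%%%%%@@@@@@@@@@@@@@@@@@@@+++++
200 @@@@@@@@@@@@@@@@@@@@@@@@@@@@@@@@@@@@@@@@@@@@@+++++
201 @@@@@@@@@@@@@@@@@@@@@@@@@@@@@@@@@@@@@@@@@@@@@+*+++
```

The peg is passing through cleanly, but the measured pitch and height are lagging the command. I'll check the joints against their limits.

```bash
python3 - <<'E'
from h import *
s=manip.read_state();print(s['joints'].round(3),s['qd'].round(3),s['effort'].round(1),s['eef_pos'],s['moment'])
import pickle
for n in('w8','w9','w10'):
    t=pickle.load(open(n+'.pkl','rb'));print(n,t['joints'].round(3),t['effort'].round(1))
E
```

```text
[ 0.584  0.367  1.946 -1.04   0.551  1.626] [-0.001 -0.001 -0.002 -0.001 -0.001  0.003] [ -0.  -50.2 -27.9  -1.2   0.1   0.1] [527.66613098 246.09150283  75.71507057] [ 0.10101651  0.69804511 -0.01366823]
w8 [ 0.604  0.327  1.969 -1.03   0.572  1.625] [  0.1 -48.3 -28.4  -1.2   0.1   0.1]
w9 [ 0.591  0.352  1.955 -1.04   0.558  1.628] [ -0.1 -49.3 -28.1  -1.2   0.1   0.1]
w10 [ 0.584  0.368  1.946 -1.04   0.551  1.626] [ -0.1 -50.1 -28.   -1.2   0.1   0.1]
```

Joint 4 is at its −1.04 limit. A tilt of about 38.5° (1.5° off the board, well inside the 0.12 rad allowed) frees it, so I'll give up a little pitch and continue, correcting sideways.

Call:
servo_tool --pt "0.2 1.0 0 0.4 -0.6 -1.2 1" --pt "0 0 0 0.4 -0.6 -3.2 1" --pt "0 0 0 0 0 0 1" --pt "0 0 0 0 0 0 1"

```text
clock: 17.58
eef_pos: [528.8, 244.9, 71.6]
eef_rot: [2.469, 0.001, 1.368]
wrist_force: [4.3, -0.9, -0.5]
finger_gap: 29.2
finger_force: 35.0
```

```bash
python3 look.py w11; python3 -c "
from h import *
print(manip.read_state()['joints'].round(3))"
```

```text
pos [528.8  244.92  71.62] rot err (board frame, deg) [-0.06  1.44  0.01] gap 29.230757616002826 F [ 4.34 -0.89 -0.51]
eye rel. foot, board frame [-3.42  2.17 22.33]
pred px eye,foot,tip [[469.45 180.86]
 [452.42 178.83]
 [493.74 189.5 ]]
[ 0.575  0.374  1.94  -1.008  0.544  1.592]
```

The force is up-slope, so the upper edge of the eye is bearing on the peg. That is the hanging position. Easing 1.5 mm up-slope and going down 5 mm more.

Call:
servo_tool --pt "0 0 0 1.1 -0.2 1 1" --pt "0 0 0 1.6 -0.3 -1.9 1" --pt "0 0 0 1.6 -0.3 -1.9 1" --pt "0 0 0 0 0 0 1" --pt "0 0 0 0 0 0 1"

```text
clock: 18.35
eef_pos: [532.7, 244.0, 68.3]
eef_rot: [2.47, 0.001, 1.368]
wrist_force: [-0.4, 0.1, -3.6]
finger_gap: 30.1
finger_force: 35.0
```

```bash
python3 look.py w12; python3 -c "
from h import *
print(manip.read_state()['joints'].round(3))"; python3 asc.py w12 444 164 50 38
```

```text
pos [532.69 244.04  68.3 ] rot err (board frame, deg) [-0.08  1.5   0.04] gap 30.098733160105365 F [-0.38  0.09 -3.56]
eye rel. foot, board frame [-2.52  2.14 17.1 ]
pred px eye,foot,tip [[469.45 180.86]
 [455.4  179.89]
 [498.72 191.21]]
[ 0.568  0.385  1.933 -1.013  0.538  1.593]
164 @@@@@@@@@@@@@@@@@@@@@@@@@@@@@@@@@@@@@@@@@@@@@@@@@@
165 @@@@@@@@@@@@@@@@@@@@@@@@@@@@@@@@@@@@@@@@@@@@@@@@@@
166 @@@@@@@@@@@@@@@@@@@@@@@@@@@@@@@@@@@@@@@@@@@@@@@@@@
167 @@@@@@@@@@@@@@@@@@@@%%%%%##%%@@@@@@@@@@@@@@@@@@@@@
168 @@@@@@@@@@@@@@@@@@%*++=#%#*++*#@@@@@@@@@@@@@@@@@@@
169 @@@@@@@@@@@@@@@@%*=-----%@@%+==+#@@@@@@@@@@@@@@@@@
170 @@@@@@@@@@@@@@%*=-------=%@@%+--+*@@@@@@@@@@@@@@@@
171 @@@@@@@@@@@@@#=----------+%@@%#--=*@@@@@@@@@@@@@@@
172 @@@@%%%%%%%%*-------------+%@@@+---#@@@@@@@@@@@@@@
173 %%%%*=======:..::----------%@@@#---=*@@@@@@@@@@@@@
174 ==========-:........::-----#%@%@+---=@@@@@@@@@@@@@
175 =========-..............::-+%%%%#---=*@@@@@@@@@@@@
176 ========-:.................::=*%#----=@@@@@@@@@@@@
177 ========:.......................:.::--#@@@@@@@@@@@
178 =======-:.............................-##%%
[... 572 characters left out ...]
....................................:::-
190 *======---:::................................:::--
191 #======------:::.............................:::--
192 #=======--------:::.:........................:::--
193 %########+---------=*++-.....................:::--
194 @@@@@@@@@%+=-----=+#%%%#=:...................::::-
195 @@@@@@@@@@%*=--+*#%%@%%%+-:-:.................:::-
196 @@@@@@@@@@@%*++##%%%%*=--==++##+:.............:::-
197 @@@@@@@@@@@@%%##***+=====+*#%@@@#*+::.........:=*#
198 @@@@@@@@@@@@@@@%#**++***##%@@@@@@@%##++::.-=+*#%@@
199 @@@@@@@@@@@@@@@@@%%%%%%%%@@@@@@@@@@@@%%###%%@@@@@@
200 @@@@@@@@@@@@@@@@@@@@@@@@@@@@@@@@@@@@@@@@@@@@@@@@@@
201 @@@@@@@@@@@@@@@@@@@@@@@@@@@@@@@@@@@@@@@@@@@@@@@@@%
```

Call:
servo_tool --pt "0 0 0 0.6 -0.1 -0.8 1" --pt "0 0 0 0.6 -0.1 -0.8 1" --pt "0 0 0 0 0 0 1"

```text
clock: 18.88
eef_pos: [534.0, 243.8, 66.7]
eef_rot: [2.47, 0.001, 1.368]
wrist_force: [-0.7, 1.0, -3.6]
finger_gap: 30.0
finger_force: 35.0
```

Call:
servo_tool --pt "0 0 0 0.6 -0.1 -0.8 1" --pt "0 0 0 0 0 0 1"

```text
clock: 19.12
eef_pos: [534.4, 243.8, 66.3]
eef_rot: [2.469, 0.001, 1.368]
wrist_force: [-6.5, -0.7, 1.3]
finger_gap: 29.8
finger_force: 35.0
```

Contact with the board is felt, at about 7.6 N along its normal. Releasing gently.

Call:
servo_tool --pt "0 0 0 0 0 0 1" --pt "0 0 0 0 0 0 1" --pt "0 0 0 0 0 0 0.6" --pt "0 0 0 0 0 0 0.45" --pt "0 0 0 0 0 0 0.4" --pt "0 0 0 0 0 0 0.4" --pt "0 0 0 0 0 0 0.4" --pt "0 0 0 0 0 0 0.4" --grip_force 8

```text
clock: 20.12
eef_pos: [534.6, 243.8, 66.1]
eef_rot: [2.469, 0.001, 1.368]
wrist_force: [1.4, -0.8, -0.4]
finger_gap: 56.7
finger_force: 0.0
```

```bash
python3 look.py w13; python3 asc.py w13 444 160 50 44
```

```text
pos [534.62 243.75  66.08] rot err (board frame, deg) [-0.07  1.48  0.03] gap 56.70838501690389 F [ 1.43 -0.82 -0.4 ]
eye rel. foot, board frame [-2.45  2.23 14.18]
pred px eye,foot,tip [[469.45 180.86]
 [457.74 180.69]
 [502.48 192.41]]
160 @@@@@@@@@@@@@@@@@@@@@@@@@@@@@@@@@@@@@@@@@@@@@@@@@@
161 @@@@@@@@@@@@@@@@@@@@@@@@@@@@@@@@@@@@@@@@@@@@@@@@@@
162 @@@@@@@@@@@@@@@@@@@@@@@@@@@@@@@@@@@@@@@@@@@@@@@@@@
163 @@@@@@@@@@@@@@@@@@@@@@@@@@@@@@@@@@@@@@@@@@@@@@@@@@
164 @@@@@@@@@@@@@@@@@@@@@@@@@@@@@@@@@@@@@@@@@@@@@@@@@@
165 @@@@@@@@@@@@@@@@@@@@@@@@@@@@@@@@@@@@@@@@@@@@@@@@@@
166 @@@@@@@@@@@@@@@@@@@@@@@@@@@@@@@@@@@@@@@@@@@@@@@@@@
167 @@@@@@@@@@@@@@@@@@@@@@@@@@@@@@@@@@@@@@@@@@@@@@@@@@
168 @@@@@@@@@@@@@@@@@@@@@%%%###%###%@@@@@@@@@@@@@@@@@@
169 @@@@@@@@@@@@@@@@@@@%%*===-#%#*+**%@@@@@@@@@@@@@@@@
170 @@@@@@@@@@@@@@@@@%*+=--===-%@%#==+*%@@@@@@@@@@@@@@
171 @@@@@@@@@@@@@@@@#=-----=====%@@%+-=+%@@@@@@@@@@@@@
172 @@@@@@@@@@@@@@%*=------====-*%@@%=--=#@@@@@@@@@@@@
173 @%%%%%%%%%%%%*-:-------====--*@@@#---=%@@@@@@@@@@@
174 %*==========-......::---------%@@@+---*@@@@@@@@@@@
175 ===========-:..........:::----%@@
[... 857 characters left out ...]
.:-:::.................................:
192 @#=======:.-----:::..............................:
193 @%*=======----------::...........................:
194 @@%######%*----------=**+-.......................:
195 @@@@@@@@@@%*=-------+#@@%#+:.....................:
196 @@@@@@@@@@@%*=---++*%@@@%%*-:::.:................:
197 @@@@@@@@@@@@%#***##%%%%%*=--===+#++:..............
198 @@@@@@@@@@@@@@%%%%##*++--===**#%@@%#++:...........
199 @@@@@@@@@@@@@@@@%#*++++++**#%%@@@@@@%%#*+::...:==+
200 @@@@@@@@@@@@@@@@@@%%%%%%%%%@@@@@@@@@@@@@%##*+*#%%%
201 @@@@@@@@@@@@@@@@@@@@@@@@@@@@@@@@@@@@@@@@@@@@%@@@@@
202 @@@@@@@@@@@@@@@@@@@@@@@@@@@@@@@@@@@@@@@@@@@@@@@@@@
203 @@@@@@@@@@@@@@@@@@@@@@@@@@@@@@@@@@@@@@@@@@@@@@@@@@
```

The square stayed flat on the board with the peg through its eye. Retreating along the board's normal.

Call:
servo_tool --pt "0 0 0 -3.1 0.6 3.9 0.4" --pt "0 0 0 -9.4 1.9 11.7 0.4" --pt "0 0 0 -18.9 3.9 23 0.4" --pt "0 0 0 -22 4.5 27 0.4" --pt "0 0 0 -22 4.5 27 0.4" --pt "0 0 0 0 0 40 0.4" --pt "0 0 0 0 0 0 0.4" --pt "0 0 0 0 0 0 0.4"

```text
clock: 21.28
eef_pos: [458.7, 259.0, 198.4]
eef_rot: [2.47, 0.001, 1.368]
wrist_force: [-0.1, 0.1, -1.1]
finger_gap: 56.3
finger_force: 0.0
```

```bash
python3 look.py w14; python3 - <<'E'
import cv2,numpy as np
a=cv2.imread('pics/w14.png');b=cv2.imread('pics/w14_scene.png')[190:350,140:360]
c=cv2.imread('pics/w14_top.png')[150:280,120:430]
cv2.imwrite('pics/f.png',np.vstack([np.hstack([cv2.resize(a,(400,300)),cv2.resize(b,(400,300))]),cv2.resize(c,(800,300))]))
E
```

```text
pos [458.68 259.04 198.42] rot err (board frame, deg) [-0.06  1.5   0.04] gap 56.25594770218877 F [-0.09  0.08 -1.1 ]
eye rel. foot, board frame [ 23.28   1.95 165.33]
pred px eye,foot,tip [[469.46 180.86]
 [359.95 160.88]
 [369.92 164.22]]
```

View pics/f.png

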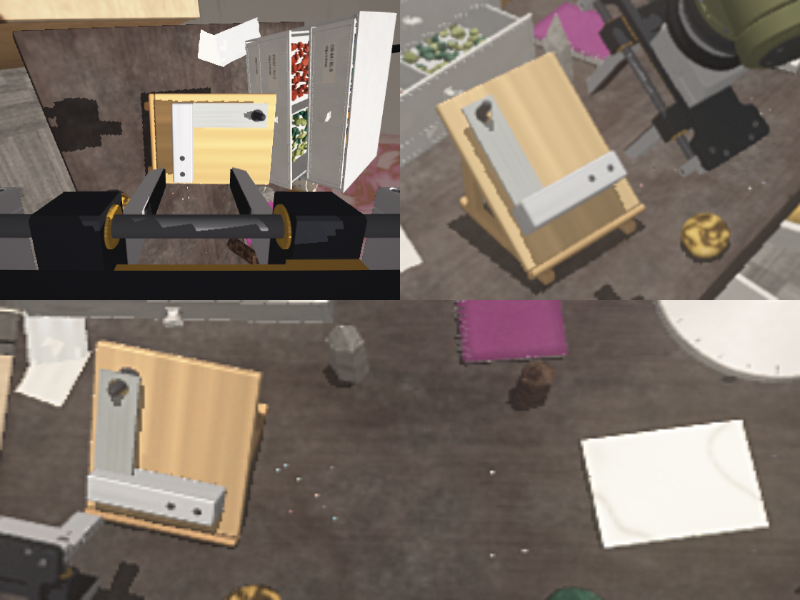

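The picture shows the square hanging flat on the board with the peg through its eye (top-view panel ~(118,388)). The slab is in place, both crystals are upright, and the gripper is clear.

```bash
python3 -c "
from cell import manip
print(manip.sign_off())"
```

```text
the job is handed in; nothing more can be done
None
```

The slab corner was checked with the try square held flush for over a second, and the square now hangs by its eye on the peg, flat on the board; the slab is within a few mm of its start, both crystals are upright, and the job is handed in, with no verdict returned.

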